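# Make up a soldering kit and a power kit from the bench stock

### The arm

A 6-joint arm with a two-finger parallel gripper is mounted at the origin on the work surface; the furniture and walls round the work are solid. World frame = base frame: x ahead of the robot, y to its left, z up, the work surface at z = 0. Lengths are in m, angles in rad, forces in N, time in s.
With the tool pointing down it reaches from about 0.35 to 0.975 m from the base axis. Payload 4.9 kg.
Tool frame: the origin (TCP) lies at the very end of the fingers, on their centre line; the grasp point (between the pads) lies manip.grip_point_offset behind it (manip.grip_point_offset is the distance from the TCP to the grasp point, in m); z points along the fingers, y is the line along which they close (so a half turn about z gives the same grasp; the last joint's range is limited). The gripper opens to 85 mm and grips with 20 to 120 N. Pads are 22 mm wide; open, the fingers measure 114 mm over their backs; the gripper's body (76 mm by 85 mm) begins 54 mm behind the grasp point. The pads swing forward as they close: fully open they stand 13 mm farther back than shut.
Start: joints at [-1.399, 0.053, 1.613, -0, 1.476, -0.119], TCP at [0.179, -0.599, 0.231] pointing down, gripper open.
Joint ranges: [-3.01, 3.01], [-1.01, 2.22], [0.06, 2.58], [-1.02, 4.17], [0.09, 2.62], [-3.14, 3.14]. Speed limits (rad/s): [2.57, 2.57, 3.14, 3.14, 3.14, 3.14].

### API

Orientations are given as a unit quaternion [w, x, y, z].
In Python, from plant import manip gives the robot as it stands.
- The arm moves only by the shell command python3 -m crank 'ROWS' [OPENING]. ROWS is JSON, a list of rows, each an object of numbers: "x", "y", "z": the shift along the tool's x, y, z in cm; "turn": the turn about the tool's z in rad. In form: [{"x": .., "y": .., "z": .., "turn": ..}, ...]. A call has 1 to 5 rows; each row shifts and turns the commanded pose from where the row before left it, along the tool's axes as they then stand; what a row does not reach is not made up. A row lasts 1/10 s, in which the tool goes at most 50 mm and 8.59 degrees, less where a joint would pass 70% of its speed; a pose out of reach is approached as far as the arm can. A call with a gripper value outside its range is refused whole. OPENING is the opening in per cent of the stroke, from 0 (shut) to 100 (fully open), set as the call begins (- or left out, the last holds). The fingers move at their own pace and stop on an object; the grip force is fixed at half the most. Time passes only in rows, so rows that do not move let the fingers close. It gives the time, the measured TCP pose, the force, the opening and the grip force at its end, in the units of the state.
- manip.state(): the state, without advancing time (a new reading comes with each control period).
- manip.grab_frame(name): name is "side" or "top"; returns (picture, depth): 400x640x3 uint8, red, green, blue; 400x640 float32, m along the optical axis (not along the pixel's ray), 0 where there is no reading.
- manip.camera_model(name): a dict with "mtx" (3x3 intrinsics, pixels), "world_to_cam" (4x4, takes a point from world to camera coordinates). Camera axes: x right, y down, z forward; pixel columns grow to the right and rows downward; lengths in m; the calibration is good to about 2 mm. A picture is of the moment at which its call begins. camera_model takes no time and is no camera call.
- manip.job_done(): hands the job in; it is judged then, once.
The state is a dict: "time": time; "joint_pos": joint angles; "joint_vel": joint speeds; "joint_efforts": joint torques, N m; "tool_pos": TCP position; "tool_rot": TCP orientation; "contact_force": force on the tool from outside, world axes, zero at the start; "ft_torque": the same for the moment, N m; "gripper_width": opening from 0.0 (shut) to 1.0 (fully open); "grasp_force": force on a finger pad.
Only numpy, scipy, OpenCV 4.12 (cv2) and the standard library are available. Lean on these libraries where they do the work, as an engineer would, in place of code of your own. Each camera call takes 0.05 s, during which the arm holds its last target. There are 200 camera calls.

### The job

Make up two kits from the stock on the bench: the soldering kit in the orange tray is the solder spool and the small all-red flux tin; the power kit in the blue tray is the black adapter and the block battery. Put one thing in each compartment, whichever of the two you like, resting fully on the compartment's floor and standing the same way up as it stood in the stock. Leave the black tape roll and the white tub with the red lid where they are.

Things in the scene. Friction and masses are not known exactly. Their poses are not given: they have to be found in the camera images.
- solder_spool_mid (a point): spool of silvery solder wire with dark blue flanges (a blue disc from above), 56 mm across, 43 mm high, standing on a flange, about 0.26 kg; the point is its centre, half-way up; z up along its axis
- flux_tin_mid (a point): flux tin: low round tin, red all over, 58 mm across, 23 mm high, standing on its base; the point is its centre, half-way up; z up
- adapter_mid (a point): plain black plug-in adapter block, 38 mm (its x) by 60 mm (its y), 30 mm high, lying flat; the point is its centre, half-way up; z up
- battery_mid (a point): small block battery, blue and yellow, standing upright with its two terminals on top, 18 mm (its x) by 26 mm (its y), body 46 mm high and 49 mm over the terminals; the point is its centre, 23 mm above its foot; z up
- orange_tray: the orange kit tray, fixed, 184 x 94 mm, 14 mm high, with two equal open compartments, 86 x 86 mm inside, lined dark grey. Origin: centre of its underside; x along the long side, z up. Compartment centres at x = +45 and -45 mm, y = 0; their floors 8 mm above the origin; walls and divider 4 mm thick, rising 6 mm above the floors. A small lip juts 8 mm from each short end.
- blue_tray: the blue kit tray, fixed, 184 x 94 mm, 14 mm high, with two equal open compartments, 86 x 86 mm inside, lined dark grey. Origin: centre of its underside; x along the long side, z up. Compartment centres at x = +45 and -45 mm, y = 0; their floors 8 mm above the origin; walls and divider 4 mm thick, rising 6 mm above the floors. A small lip juts 8 mm from each short end.
- red_lid_tub_mid (a point): white tub with a red lid, 76 mm across, 43 mm high, stays in the stock; the point is its centre, half-way up
- tape_roll_mid (a point): roll of black tape lying flat, 68 mm across, 19 mm high, stays in the stock; the point is its centre, half-way up
There are look-alikes about, which are no part of the job. Of the things that look like the part that bears solder_spool_mid, take the one that is farthest to the robot's right at the start.

How it is judged:
By the outcome, as a careful person would: the job done as asked, in the order asked, and still so for the second after the job is handed in, with the robot touching nothing.
It also fails if it takes over 104 s, if anything falls off the work surface, if the arm or the gripper's body presses on something with over 40 N, if the wrist force passes 120 N, or if a joint passes its speed limit or range.

## Working session

There is one attempt and no reset: what is moved stays moved. The work goes in short steps, Python scripts to look and compute and a shell command to move; the robot and the scene stay as the last step left them, time stands still between calls to the robot, and variables do not carry over. Pictures are saved under pics/ and viewed, at most 14 in all, crops included, and the job is handed in when it is done.

```bash
ls; mkdir -p pics
python3 - <<'E'
from plant import manip
import cv2,numpy as np
print(manip.grip_point_offset, manip.state())
for n in("top","side"):
    p,d=manip.grab_frame(n); cv2.imwrite(f"pics/{n}0.png",p[:,:,::-1]); np.savez(f"{n}0.npz",p=p,d=d)
    print(n,manip.camera_model(n))
E
```

```text
pics
0.0187 {'time': 0.0, 'joint_pos': array([-1.39899991e+00,  5.33668827e-02,  1.61431159e+00, -1.02521038e-05,
        1.47600469e+00, -1.19010761e-01]), 'joint_vel': array([-0.00072171, -0.00066419,  0.00100041, -0.00057207, -0.00295887,
        0.00124216]), 'joint_efforts': array([ 3.01898886e-03, -3.93681550e+01, -3.70175028e+01, -1.55943695e-05,
        7.03983824e-03,  4.92098096e-06]), 'tool_pos': array([ 0.17908583, -0.59813312,  0.2300463 ]), 'tool_rot': array([-1.04475960e-03,  9.89446898e-01,  1.44892177e-01, -3.26848704e-05]), 'contact_force': array([-0.59737374, -0.1567341 ,  0.92824821]), 'ft_torque': array([-0.00108916,  0.0200165 ,  0.01503373]), 'grasp_force': 0.0, 'gripper_width': 0.9997133684119827}
top {'mtx': array([[463.1602112 ,   0.        , 317.64223311],
       [  0.        , 463.1602112 , 198.78306937],
       [  0.        ,   0.        ,   1.        ]]), 'world_to_cam': array([[-0.02006677, -0.99975252,  0.00960298, -0.09544617],
       [-0.99631445,  0.01919474, -0.08360072,  0.45063512],
       [ 0.08339571, -0.01124519, -0.99645306,  1.31502004],
       [ 0.        ,  0.        ,  0.        ,  1.        ]])}
side {'mtx': array([[385.92337329,   0.        , 315.24140934],
       [  0.        , 385.92337329, 194.08217143],
       [  0.        ,   0.        ,   1.        ]]), 'world_to_cam': array([[ 0.97768842,  0.2100563 , -0.00130462, -0.41860911],
       [ 0.09994913, -0.47064902, -0.87664113, -0.0209943 ],
       [-0.18475801,  0.85695149, -0.48114304,  1.29568994],
       [ 0.        ,  0.        ,  0.        ,  1.        ]])}
```

View pics/top0.png

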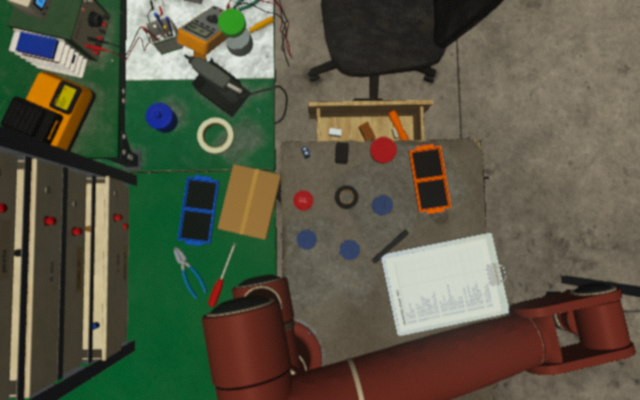

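View pics/side0.png

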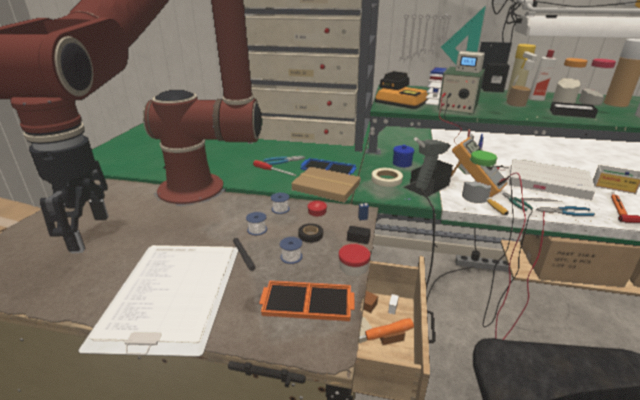

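Top view: three blue-disc spools at (382,204), (307,239) and (349,249). The one farthest to the robot's right (image right, −y) is (382,204). The small all-red tin is at (303,200); the larger red disc at (383,150) is the tub lid and stays. The adapter is at (342,152), the battery at (306,152) and the black tape at (346,197). The orange tray is at (431,179) and the blue tray at (198,210).

```bash
cat > h.py <<'E'
import numpy as np,cv2
from plant import manip
def cast(n,uv,z):
    c=manip.camera_model(n);T=c["world_to_cam"];R,t=T[:3,:3],T[:3,3]
    o=-R.T@t;d=R.T@np.linalg.inv(c["mtx"])@[uv[0],uv[1],1]
    return o+d*(z-o[2])/d[2]
def cloud(n,d):
    c=manip.camera_model(n);T=c["world_to_cam"];K=c["mtx"]
    v,u=np.mgrid[:400,:640];P=np.stack([(u-K[0,2])/K[0,0]*d,(v-K[1,2])/K[1,1]*d,d],-1)
    return (P-T[:3,3])@T[:3,:3]
def blobs(n,m,box,z,amin=30):
    u0,v0,u1,v1=box;M=np.zeros(m.shape,np.uint8);M[v0:v1,u0:u1]=m[v0:v1,u0:u1]
    out=[]
    for c in cv2.findContours(M,cv2.RETR_EXTERNAL,cv2.CHAIN_APPROX_NONE)[0]:
        if cv2.contourArea(c)<amin: continue
        q=np.array([cast(n,p,z)[:2] for p in c[:,0]],np.float32)
        r=cv2.minAreaRect(q); bp=cv2.boxPoints(r); e=bp[1]-bp[0]; f=bp[2]-bp[1]
        l=e if np.hypot(*e)>np.hypot(*f) else f
        out.append((c.mean(0)[0].round(0),np.round(r[0],4),np.round(sorted(r[1]),4),round(float(np.degrees(np.arctan2(l[1],l[0]))),1)))
    return out
E
python3 - <<'E'
from h import *
a=np.load("top0.npz");p,d=a["p"],a["d"];C=cloud("top",d)
hsv=cv2.cvtColor(p,cv2.COLOR_RGB2HSV);H,S,V=cv2.split(hsv)
red=((H<6)|(H>172))&(S>130)&(V>70)
blue=(H>105)&(H<125)&(S>70)&(V>40)
org=(H>6)&(H<16)&(S>180)&(V>120)
blk=(V<45)
for nm,m,b,z in(("tin",red,(290,185,320,215),.023),("tub",red,(365,135,400,165),.043),("spools",blue,(290,190,400,260),.043),
  ("orange",org,(405,140,455,218),.014),("bluetray",blue,(172,170,222,250),.014),("adapter",blk,(330,138,352,166),.03),("batt",blue,(298,144,314,160),.046),("tape",blk,(330,180,362,212),.019)):
    print(nm); [print("  ",x) for x in blobs("top",m,b,z)]
for u,v in((382,204),(303,200),(383,150),(342,152),(306,152),(335,165),(198,195),(198,225),(428,162),(434,194),(230,260),(250,200),(300,270),(160,117),(265,150),(330,131),(312,120)):
    print((u,v),C[v,u].round(3))
for n,box in(("top",(170,120,460,260)),):
    u0,v0,u1,v1=box; cv2.imwrite("pics/crop1.png",cv2.resize(p[v0:v1,u0:u1,::-1],None,fx=2.75,fy=2.75,interpolation=cv2.INTER_CUBIC))
E
```

```text
tin
   (array([303., 200.]), array([ 0.4457, -0.0621]), array([0.0569, 0.057 ]), 43.9)
tub
   (array([383., 150.]), array([ 0.5845, -0.2937]), array([0.0724, 0.0746]), 88.9)
spools
   (array([349., 250.]), array([ 0.3023, -0.1892]), array([0.0474, 0.0506]), 88.8)
   (array([306., 239.]), array([ 0.334 , -0.0691]), array([0.0504, 0.0506]), 88.9)
   (array([382., 205.]), array([ 0.4256, -0.2858]), array([0.0511, 0.0568]), 88.9)
orange
   (array([430., 179.]), array([ 0.5025, -0.4311]), array([0.0957, 0.2012]), 7.1)
bluetray
   (array([198., 210.]), array([0.424 , 0.2408]), array([0.0914, 0.1962]), -8.2)
adapter
   (array([341., 153.]), array([ 0.5803, -0.1756]), array([0.0318, 0.0555]), -1.5)
batt
tape
   (array([346., 197.]), array([ 0.4531, -0.1869]), array([0.0595, 0.0612]), 43.7)
(382, 204) [ 0.429 -0.287  0.035]
(303, 200) [ 0.446 -0.062  0.024]
(383, 150) [ 0.584 -0.294  0.038]
(342, 152) [ 0.582 -0.177  0.03 ]
(306, 152) [ 0.58  -0.074  0.048]
(335, 165) [ 0.549 -0.157  0.002]
(198, 195) [0.467 0.243 0.006]
(198, 225) [0.38  0.242 0.009]
(428, 162) [ 0.552 -0.43   0.008]
(434, 194) [ 0.457 -0.443  0.011]
(230, 260) [0.278 0.151 0.005]
(250, 200) [0.448 0.089 0.028]
(300, 270) [ 0.245 -0.05   0.001]
(160, 117) [0.684 0.335 0.065]
(265, 150) [0.596 0.047 0.007]
(330, 131) [ 0.698 -0.153 -0.202]
(312, 120) [ 0.877 -0.094 -0.745]
```

View pics/crop1.png

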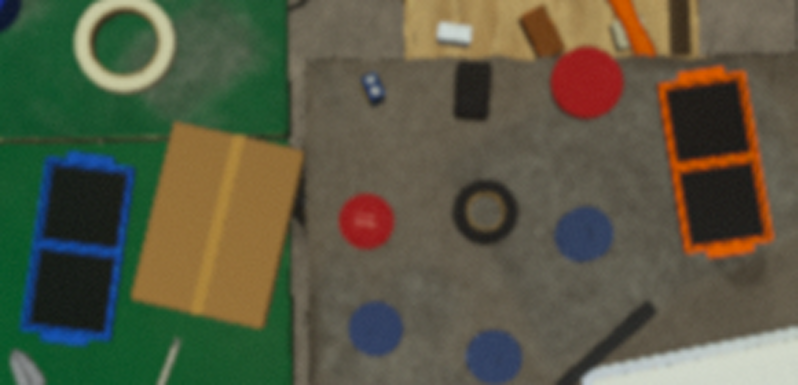

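Crop confirms it: the rightmost spool at crop (584,233) = px (382,204), the small all-red tin at crop (367,221), the adapter at (473,90), the battery at (373,88) with its long axis turned about 20°. The white tub with the red lid at (587,82) stays.

```bash
cat >> h.py <<'E'
def psi():
    w,x,y,z=manip.state()["tool_rot"]; return 2*np.arctan2(y,x)
def goal(x,y,z,deg):
    s=manip.state();p=s["tool_pos"];a=psi();b=np.radians(deg)
    t=(a-b+np.pi/2)%np.pi-np.pi/2; b=a-t
    d=np.array([x,y,z])-p
    print("t",round(s["time"],2),"psi",round(np.degrees(a)%360,1),"turn",round(t,3),"then x,y,z cm",np.round([100*(d[0]*np.cos(b)+d[1]*np.sin(b)),100*(d[0]*np.sin(b)-d[1]*np.cos(b)),-100*d[2]],2))
E
python3 - <<'E'
from h import *
goal(.426,-.286,.12,52)
a=np.load("top0.npz");p,d=a["p"],a["d"];C=cloud("top",d)
# battery/adapter by height, tray/mat heights
z=C[...,2]
for nm,b,zz,th in(("batt",(292,140,320,165),.046,.025),("adapter",(328,136,356,168),.03,.016)):
    for x in blobs("top",(z>th)&(z<.07),b,zz,8): print(nm,x)
hsv=cv2.cvtColor(p,cv2.COLOR_RGB2HSV)
m=(hsv[...,1]>90)&(hsv[...,0]>100)&(hsv[...,0]<130)
print(blobs("top",m,(296,142,316,164),.046,4))
for nm,b in(("mat",(205,252,222,262)),("mat2",(140,190,170,230)),("blueA",(193,188,206,200)),("blueB",(190,218,203,230)),("orA",(420,155,436,168)),("orB",(426,186,442,200)),("bench",(320,160,332,180))):
    u0,v0,u1,v1=b;print(nm,np.median(z[v0:v1,u0:u1]).round(4))
E
```

```text
t 0.1 psi 16.7 turn -0.617 then x,y,z cm [39.8   0.24 11.02]
batt (array([305., 151.]), array([ 0.5836, -0.0707]), array([0.0179, 0.0284]), 25.3)
adapter (array([341., 152.]), array([ 0.5819, -0.1757]), array([0.0375, 0.0586]), -1.5)
[]
mat 0.0057
mat2 0.0058
blueA 0.0092
blueB 0.0095
orA 0.0091
orB 0.0087
bench 0.0006
```

```bash
python3 -m crank '[{"turn":-0.124},{"turn":-0.124},{"turn":-0.124},{"turn":-0.124},{"turn":-0.121}]' 100
python3 -m crank '[{"x":4,"z":1.1},{"x":4,"z":1.1},{"x":4,"z":1.1},{"x":4,"z":1.1},{"x":4,"z":1.1}]'
python3 -m crank '[{"x":4,"z":1.1},{"x":4,"z":1.1},{"x":4,"z":1.1},{"x":4,"z":1.1},{"x":3.8,"y":0.24,"z":1.1}]'
python3 -c "
from h import *
goal(.426,-.286,.012,52)"
```

```text
t 0.1 psi 16.7 turn -0.617 then x,y,z cm [39.8   0.24 21.82]schema error: expected keys x, y, z, turn
schema error: expected keys x, y, z, turn
schema error: expected keys x, y, z, turn
```

All four keys are needed in each row.

```bash
python3 -m crank '[{"x":0,"y":0,"z":0,"turn":-0.124},{"x":0,"y":0,"z":0,"turn":-0.124},{"x":0,"y":0,"z":0,"turn":-0.124},{"x":0,"y":0,"z":0,"turn":-0.124},{"x":0,"y":0,"z":0,"turn":-0.121}]' 100
python3 -m crank '[{"x":4,"y":0,"z":1.1,"turn":0},{"x":4,"y":0,"z":1.1,"turn":0},{"x":4,"y":0,"z":1.1,"turn":0},{"x":4,"y":0,"z":1.1,"turn":0},{"x":4,"y":0,"z":1.1,"turn":0}]'
python3 -m crank '[{"x":4,"y":0,"z":1.1,"turn":0},{"x":4,"y":0,"z":1.1,"turn":0},{"x":4,"y":0,"z":1.1,"turn":0},{"x":4,"y":0,"z":1.1,"turn":0},{"x":3.8,"y":0.24,"z":1.1,"turn":0}]'
python3 -c "
from h import *
goal(.426,-.286,.012,52)"
```

```text
time: 0.6
tool_pos: [0.1791, -0.5984, 0.2305]
tool_rot: [-0.001, 0.898, 0.441, 0.0]
contact_force: [0.2, -0.0, -0.8]
gripper_width: 1.005
grasp_force: 0.0
time: 1.1
tool_pos: [0.3028, -0.4395, 0.1753]
tool_rot: [-0.0, 0.899, 0.438, 0.0]
contact_force: [0.9, 0.9, 0.1]
gripper_width: 1.001
grasp_force: 0.0
time: 1.6
tool_pos: [0.4265, -0.2847, 0.1205]
tool_rot: [-0.0, 0.899, 0.439, -0.0]
contact_force: [0.0, -1.2, 0.4]
gripper_width: 0.998
grasp_force: 0.0
t 1.6 psi 52.0 turn 0.0 then x,y,z cm [-0.13  0.04 10.85]
```

```bash
python3 -m crank '[{"x":-0.1,"y":0,"z":3,"turn":0},{"x":0,"y":0,"z":3,"turn":0},{"x":0,"y":0,"z":1,"turn":0},{"x":0,"y":0,"z":0,"turn":0}]'
cat >> h.py <<'E'
def crop(n,nm,b,f=4):
    p,d=manip.grab_frame(n);u0,v0,u1,v1=b
    cv2.imwrite("pics/"+nm,cv2.resize(p[v0:v1,u0:u1,::-1],None,fx=f,fy=f,interpolation=cv2.INTER_CUBIC)); return p,d
E
python3 -c "
from h import *
crop('side','s1.png',(210,130,390,280))"
```

```text
time: 2.0
tool_pos: [0.424, -0.2861, 0.0492]
tool_rot: [-0.002, 0.899, 0.438, -0.001]
contact_force: [-0.4, 1.1, 0.8]
gripper_width: 0.997
grasp_force: 0.0
```

View pics/s1.png

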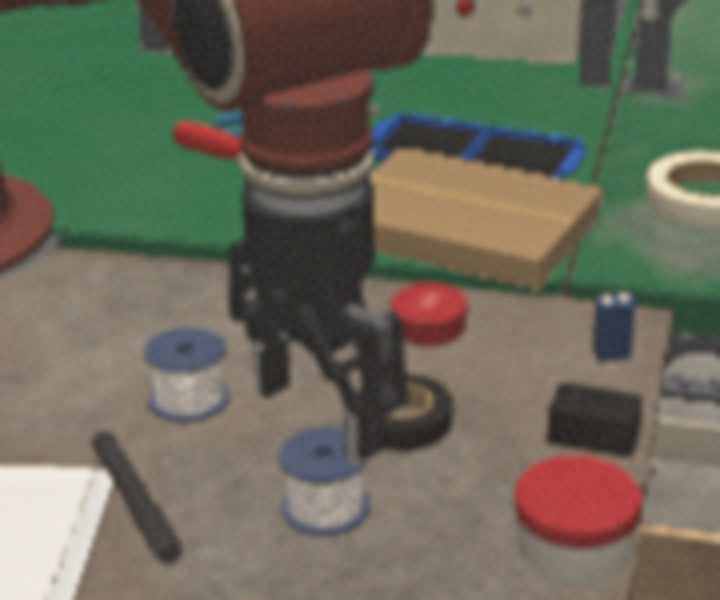

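Side view: the fingers, at crop (272,375) and (365,430), straddle the spool at (322,460) as intended. Descend and grip.

```bash
python3 -m crank '[{"x":0,"y":-0.1,"z":1.3,"turn":0},{"x":0.1,"y":0,"z":1.3,"turn":0},{"x":0,"y":0,"z":1.1,"turn":0},{"x":0,"y":0,"z":0,"turn":0}]'
python3 -m crank '[{"x":0,"y":0,"z":0,"turn":0},{"x":0,"y":0,"z":0,"turn":0},{"x":0,"y":0,"z":0,"turn":0},{"x":0,"y":0,"z":0,"turn":0},{"x":0,"y":0,"z":0,"turn":0}]' 0
python3 -m crank '[{"x":0,"y":0,"z":0,"turn":0},{"x":0,"y":0,"z":-1,"turn":0},{"x":0,"y":0,"z":-2,"turn":0},{"x":0,"y":0,"z":-3,"turn":0},{"x":0,"y":0,"z":0,"turn":0}]'
python3 -c "
from h import *
goal(.458,-.4367,.08,52)
crop('side','s2.png',(230,110,410,245))"
```

```text
time: 2.45
tool_pos: [0.4239, -0.2848, 0.0121]
tool_rot: [-0.002, 0.899, 0.438, -0.001]
contact_force: [0.0, -0.1, 0.4]
gripper_width: 1.0
grasp_force: 0.0
time: 2.95
tool_pos: [0.4263, -0.2869, 0.0157]
tool_rot: [0.001, 0.899, 0.438, 0.001]
contact_force: [1.0, 1.2, 5.3]
gripper_width: 0.628
grasp_force: 63.9
time: 3.45
tool_pos: [0.4271, -0.2875, 0.0781]
tool_rot: [0.003, 0.899, 0.438, 0.001]
contact_force: [1.0, -0.5, -2.1]
gripper_width: 0.629
grasp_force: 63.7
t 3.45 psi 52.0 turn 0.0 then x,y,z cm [-9.85 11.62 -0.19]
```

View pics/s2.png

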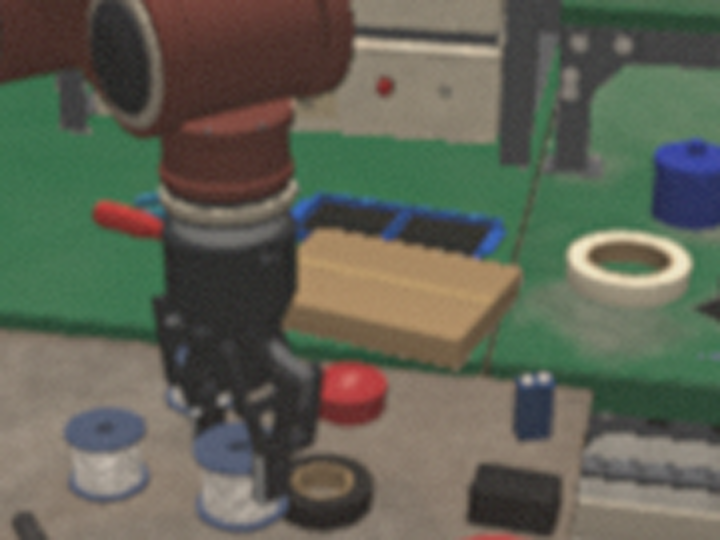

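Side view: the spool is off the bench and held upright at crop (240,480).

```bash
python3 -m crank '[{"x":-2,"y":2.3,"z":0,"turn":0},{"x":-2,"y":2.3,"z":0,"turn":0},{"x":-2,"y":2.3,"z":0,"turn":0},{"x":-2,"y":2.3,"z":0,"turn":0},{"x":-1.9,"y":2.4,"z":0,"turn":0}]'
python3 -m crank '[{"x":0,"y":0,"z":0,"turn":0},{"x":0,"y":0,"z":0,"turn":0}]'
python3 -c "
from h import *
goal(.458,-.4367,.026,52)
crop('side','s3.png',(210,150,390,285))"
```

```text
time: 4.0
tool_pos: [0.4546, -0.4351, 0.0714]
tool_rot: [-0.002, 0.899, 0.438, -0.001]
contact_force: [0.7, -0.4, -1.7]
gripper_width: 0.631
grasp_force: 63.7
time: 4.2
tool_pos: [0.4546, -0.4344, 0.0719]
tool_rot: [-0.002, 0.899, 0.438, -0.0]
contact_force: [0.1, -0.1, -2.1]
gripper_width: 0.63
grasp_force: 63.9
t 4.2 psi 52.0 turn -0.001 then x,y,z cm [0.03 0.4  4.59]
```

View pics/s3.png

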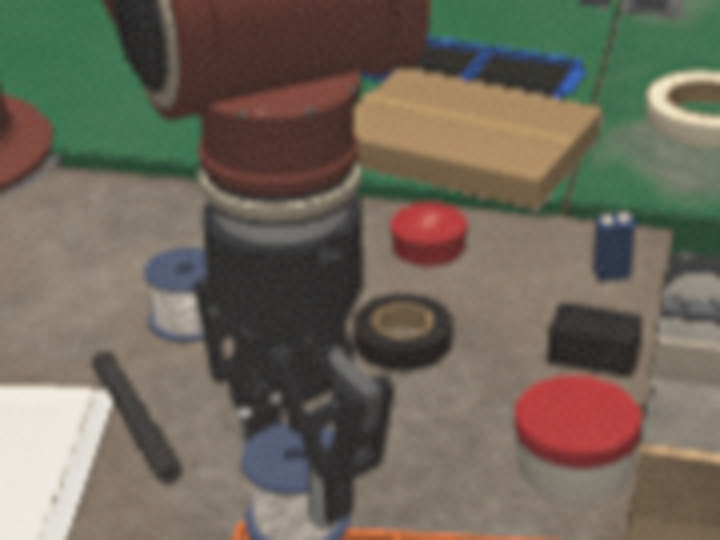

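```bash
python3 -m crank '[{"x":0,"y":0.4,"z":1.5,"turn":0},{"x":0,"y":0,"z":1.5,"turn":0},{"x":0,"y":0,"z":1.3,"turn":0},{"x":0,"y":0,"z":0,"turn":0},{"x":0,"y":0,"z":0,"turn":0}]'
python3 -m crank '[{"x":0,"y":0,"z":0.2,"turn":0},{"x":0,"y":0,"z":0,"turn":0}]'
python3 -m crank '[{"x":0,"y":0,"z":0.2,"turn":0},{"x":0,"y":0,"z":0,"turn":0}]'
python3 -m crank '[{"x":0,"y":0,"z":0.2,"turn":0},{"x":0,"y":0,"z":0,"turn":0}]'
```

```text
time: 4.75
tool_pos: [0.4585, -0.437, 0.0302]
tool_rot: [-0.001, 0.899, 0.439, -0.0]
contact_force: [0.5, 0.1, -1.6]
gripper_width: 0.629
grasp_force: 63.9
time: 4.95
tool_pos: [0.4592, -0.4382, 0.0299]
tool_rot: [0.001, 0.899, 0.438, 0.0]
contact_force: [-0.1, 0.3, -2.1]
gripper_width: 0.63
grasp_force: 63.9
time: 5.15
tool_pos: [0.4589, -0.4379, 0.0274]
tool_rot: [0.0, 0.899, 0.438, 0.0]
contact_force: [-0.6, 0.9, -1.8]
gripper_width: 0.63
grasp_force: 63.9
time: 5.35
tool_pos: [0.4588, -0.4377, 0.025]
tool_rot: [-0.0, 0.899, 0.438, -0.0]
contact_force: [0.8, 0.1, -2.8]
gripper_width: 0.63
grasp_force: 63.9
```

```bash
for i in 1; do python3 -m crank '[{"x":0,"y":0,"z":0.15,"turn":0},{"x":0,"y":0,"z":0,"turn":0}]'
python3 -m crank '[{"x":0,"y":0,"z":0.15,"turn":0},{"x":0,"y":0,"z":0,"turn":0}]'; done | egrep "pos|contact"
```

```text
tool_pos: [0.459, -0.4379, 0.0239]
contact_force: [-0.6, -0.3, -2.0]
tool_pos: [0.459, -0.4379, 0.0238]
contact_force: [-2.7, 3.6, 6.6]
```

Contact felt: release, lift, and go on to the tin.

```bash
python3 -m crank '[{"x":0,"y":0,"z":0,"turn":0},{"x":0,"y":0,"z":0,"turn":0},{"x":0,"y":0,"z":0,"turn":0}]' 100
python3 -m crank '[{"x":0,"y":0,"z":-2,"turn":0},{"x":0,"y":0,"z":-3,"turn":0},{"x":0,"y":0,"z":-4,"turn":0},{"x":0,"y":0,"z":-1,"turn":0},{"x":0,"y":0,"z":0,"turn":0}]'
python3 -c "
from h import *
goal(.446,-.062,.06,52)
crop('side','s4.png',(240,240,380,340),5)"
```

```text
time: 6.05
tool_pos: [0.459, -0.4379, 0.0223]
tool_rot: [0.0, 0.899, 0.438, 0.0]
contact_force: [-0.0, -0.3, 0.1]
gripper_width: 1.001
grasp_force: 0.0
time: 6.55
tool_pos: [0.4601, -0.4392, 0.1252]
tool_rot: [0.003, 0.899, 0.438, 0.001]
contact_force: [-0.4, 0.6, 0.1]
gripper_width: 0.999
grasp_force: 0.0
t 6.55 psi 52.0 turn 0.0 then x,y,z cm [ 28.86 -24.34   6.52]
```

View pics/s4.png

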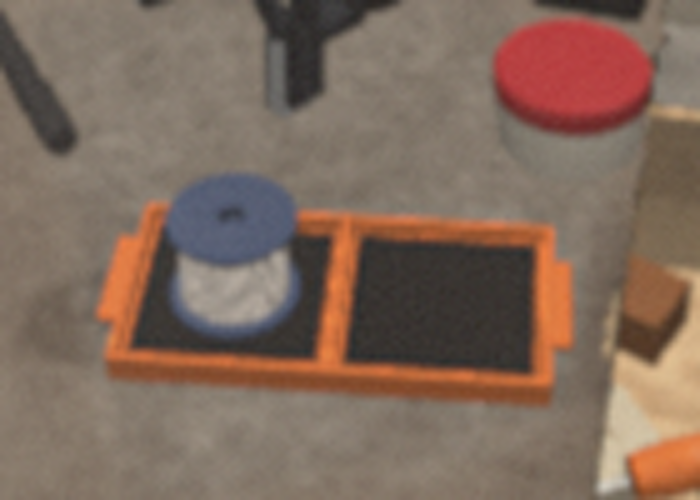

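The spool stands inside the left compartment, centred at crop (235,290). Now above the tin.

```bash
python3 -m crank '[{"x":2.9,"y":-2.4,"z":0,"turn":0},{"x":2.9,"y":-2.4,"z":0,"turn":0},{"x":2.9,"y":-2.4,"z":0,"turn":0},{"x":2.9,"y":-2.4,"z":0,"turn":0},{"x":2.9,"y":-2.4,"z":0,"turn":0}]'
python3 -m crank '[{"x":2.9,"y":-2.4,"z":0.5,"turn":0},{"x":2.9,"y":-2.4,"z":1,"turn":0},{"x":2.9,"y":-2.4,"z":1,"turn":0},{"x":2.9,"y":-2.5,"z":1,"turn":0},{"x":2.8,"y":-2.5,"z":1,"turn":0}]'
python3 -m crank '[{"x":0,"y":0,"z":1,"turn":0},{"x":0,"y":0,"z":1,"turn":0},{"x":0,"y":0,"z":0,"turn":0}]'
python3 -c "
from h import *
goal(.446,-.062,.003,52)
crop('side','s5.png',(250,150,390,250),5)"
```

```text
time: 7.1
tool_pos: [0.4519, -0.2473, 0.1193]
tool_rot: [-0.002, 0.899, 0.438, -0.001]
contact_force: [-0.3, 0.8, -0.5]
gripper_width: 0.997
grasp_force: 0.0
time: 7.6
tool_pos: [0.444, -0.0591, 0.0744]
tool_rot: [-0.001, 0.899, 0.438, -0.001]
contact_force: [0.9, 0.1, 1.4]
gripper_width: 1.004
grasp_force: 0.0
time: 7.9
tool_pos: [0.4441, -0.0612, 0.0545]
tool_rot: [-0.002, 0.899, 0.438, -0.002]
contact_force: [-0.2, 0.5, -0.0]
gripper_width: 0.999
grasp_force: 0.0
t 7.9 psi 52.0 turn -0.0 then x,y,z cm [0.05 0.2  5.15]
```

View pics/s5.png

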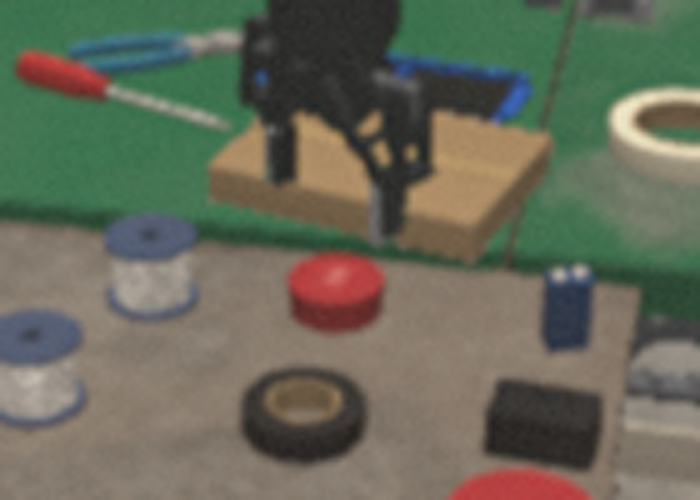

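```bash
python3 -m crank '[{"x":0,"y":0.2,"z":2,"turn":0},{"x":0,"y":0,"z":2,"turn":0},{"x":0,"y":0,"z":1,"turn":0},{"x":0,"y":0,"z":0,"turn":0}]'
python3 -m crank '[{"x":0,"y":0,"z":0,"turn":0},{"x":0,"y":0,"z":0,"turn":0},{"x":0,"y":0,"z":0,"turn":0},{"x":0,"y":0,"z":0,"turn":0},{"x":0,"y":0,"z":0,"turn":0}]' 0
python3 -m crank '[{"x":0,"y":0,"z":0,"turn":0},{"x":0,"y":0,"z":-2,"turn":0},{"x":0,"y":0,"z":-4,"turn":0},{"x":0,"y":0,"z":-3,"turn":0},{"x":0,"y":0,"z":0,"turn":0}]'
python3 -c "
from h import *
goal(.547,-.4255,.10,52)"
```

```text
time: 8.35
tool_pos: [0.4465, -0.0627, 0.006]
tool_rot: [-0.001, 0.899, 0.438, -0.001]
contact_force: [-0.9, 1.2, 0.4]
gripper_width: 0.999
grasp_force: 0.0
time: 8.85
tool_pos: [0.4493, -0.0629, 0.0092]
tool_rot: [0.001, 0.899, 0.439, 0.001]
contact_force: [-0.0, -0.6, 6.5]
gripper_width: 0.649
grasp_force: 64.1
time: 9.35
tool_pos: [0.4512, -0.0633, 0.1027]
tool_rot: [0.004, 0.899, 0.439, 0.004]
contact_force: [1.0, 0.5, -0.4]
gripper_width: 0.656
grasp_force: 64.0
t 9.35 psi 52.0 turn 0.0 then x,y,z cm [-22.64  29.85   0.27]
```

```bash
python3 -m crank '[{"x":-2.3,"y":3,"z":0,"turn":0},{"x":-2.3,"y":3,"z":0,"turn":0},{"x":-2.3,"y":3,"z":0,"turn":0},{"x":-2.3,"y":3,"z":0,"turn":0},{"x":-2.3,"y":3,"z":0,"turn":0}]'
python3 -m crank '[{"x":-2.3,"y":3,"z":0,"turn":0},{"x":-2.3,"y":3,"z":0,"turn":0},{"x":-2.3,"y":3,"z":0,"turn":0},{"x":-2.2,"y":3,"z":0,"turn":0},{"x":-2.1,"y":2.9,"z":0,"turn":0}]'
python3 -m crank '[{"x":0,"y":0,"z":2,"turn":0},{"x":0,"y":0,"z":2,"turn":0},{"x":0,"y":0,"z":0,"turn":0},{"x":0,"y":0,"z":0,"turn":0}]'
python3 -c "
from h import *
goal(.547,-.4255,.022,52)
crop('side','s6.png',(240,200,400,320),5)"
```

```text
time: 9.85
tool_pos: [0.4946, -0.2463, 0.0959]
tool_rot: [-0.001, 0.899, 0.438, -0.0]
contact_force: [0.9, -0.1, -1.9]
gripper_width: 0.655
grasp_force: 64.0
time: 10.35
tool_pos: [0.5432, -0.4262, 0.0954]
tool_rot: [-0.001, 0.899, 0.438, -0.0]
contact_force: [0.7, -0.6, -1.2]
gripper_width: 0.65
grasp_force: 64.0
time: 10.75
tool_pos: [0.5428, -0.4244, 0.0558]
tool_rot: [-0.001, 0.899, 0.439, -0.0]
contact_force: [0.4, 1.0, -1.0]
gripper_width: 0.652
grasp_force: 64.1
t 10.75 psi 52.0 turn 0.0 then x,y,z cm [0.17 0.4  3.38]
```

View pics/s6.png

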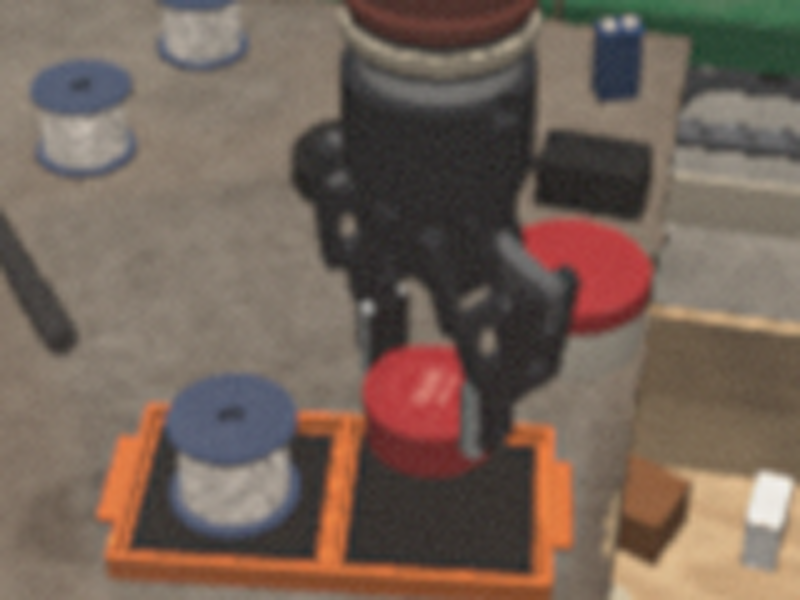

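The tin is held level above the right compartment, at crop (430,410). Lower in small steps.

```bash
python3 -m crank '[{"x":0.2,"y":0.4,"z":1.2,"turn":0},{"x":0,"y":0,"z":1.2,"turn":0},{"x":0,"y":0,"z":0.8,"turn":0},{"x":0,"y":0,"z":0,"turn":0},{"x":0,"y":0,"z":0,"turn":0}]'
(python3 -m crank '[{"x":0,"y":0,"z":0.2,"turn":0},{"x":0,"y":0,"z":0,"turn":0}]'
python3 -m crank '[{"x":0,"y":0,"z":0.2,"turn":0},{"x":0,"y":0,"z":0,"turn":0}]'
python3 -m crank '[{"x":0,"y":0,"z":0.15,"turn":0},{"x":0,"y":0,"z":0,"turn":0}]')| egrep "pos|contact"
```

```text
time: 11.3
tool_pos: [0.5477, -0.4258, 0.0247]
tool_rot: [-0.0, 0.899, 0.438, -0.0]
contact_force: [0.2, 0.2, -0.7]
gripper_width: 0.653
grasp_force: 64.1
tool_pos: [0.5481, -0.4263, 0.0236]
contact_force: [0.2, 0.3, -0.6]
tool_pos: [0.5479, -0.4261, 0.0212]
contact_force: [0.1, -0.4, -0.6]
tool_pos: [0.5479, -0.426, 0.0196]
contact_force: [0.1, -0.4, -0.3]
```

```bash
(python3 -m crank '[{"x":0,"y":0,"z":0.15,"turn":0},{"x":0,"y":0,"z":0,"turn":0}]'
python3 -m crank '[{"x":0,"y":0,"z":0.15,"turn":0},{"x":0,"y":0,"z":0,"turn":0}]')| egrep "pos|contact"
```

```text
tool_pos: [0.5479, -0.426, 0.018]
contact_force: [-1.0, 0.2, -1.2]
tool_pos: [0.5481, -0.4263, 0.0173]
contact_force: [-0.9, 0.9, 1.4]
```

```bash
python3 -m crank '[{"x":0,"y":0,"z":0.1,"turn":0},{"x":0,"y":0,"z":0,"turn":0}]' | egrep "pos|contact"
python3 -m crank '[{"x":0,"y":0,"z":0,"turn":0},{"x":0,"y":0,"z":0,"turn":0},{"x":0,"y":0,"z":0,"turn":0}]' 100
python3 -m crank '[{"x":0,"y":0,"z":-2,"turn":0},{"x":0,"y":0,"z":-3,"turn":0},{"x":0,"y":0,"z":-4,"turn":0},{"x":0,"y":0,"z":-2,"turn":0},{"x":0,"y":0,"z":0,"turn":0}]'
python3 -m crank '[{"x":0,"y":0,"z":0,"turn":0.134},{"x":0,"y":0,"z":0,"turn":0.134},{"x":0,"y":0,"z":0,"turn":0.134},{"x":0,"y":0,"z":0,"turn":0.134},{"x":0,"y":0,"z":0,"turn":0.134}]'
python3 -m crank '[{"x":0,"y":0,"z":0,"turn":0.134},{"x":0,"y":0,"z":0,"turn":0.13},{"x":0,"y":0,"z":0,"turn":0}]'
python3 -c "
from h import *
goal(.5815,-.1757,.065,-1.5)
crop('side','s7.png',(240,200,400,320),5)"
```

```text
tool_pos: [0.5481, -0.4263, 0.0172]
contact_force: [-3.2, 2.1, 6.4]
time: 12.8
tool_pos: [0.5479, -0.4261, 0.0155]
tool_rot: [-0.0, 0.899, 0.438, -0.0]
contact_force: [-0.1, -0.3, -0.7]
gripper_width: 1.002
grasp_force: 0.0
time: 13.3
tool_pos: [0.5501, -0.4281, 0.131]
tool_rot: [0.004, 0.899, 0.438, 0.001]
contact_force: [0.3, -0.3, -0.4]
gripper_width: 0.998
grasp_force: 0.0
time: 13.8
tool_pos: [0.5472, -0.4254, 0.1233]
tool_rot: [-0.001, 0.993, 0.116, -0.001]
contact_force: [-0.1, -0.0, 0.6]
gripper_width: 1.002
grasp_force: 0.0
time: 14.1
tool_pos: [0.5472, -0.4255, 0.1235]
tool_rot: [-0.001, 1.0, -0.013, -0.001]
contact_force: [-0.4, -0.3, 0.3]
gripper_width: 1.0
grasp_force: 0.0
t 14.1 psi 358.5 turn 0.0 then x,y,z cm [  2.77 -25.06   5.85]
```

View pics/s7.png

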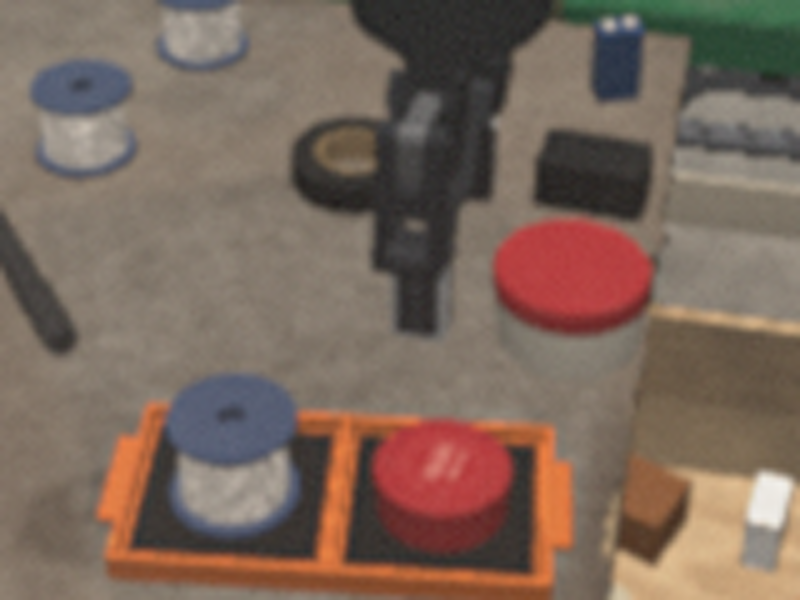

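The tin sits flat in the right compartment, at crop (443,485). Now the adapter.

```bash
python3 -m crank '[{"x":0.5,"y":-4.2,"z":0,"turn":0},{"x":0.5,"y":-4.2,"z":0,"turn":0},{"x":0.5,"y":-4.2,"z":0,"turn":0},{"x":0.5,"y":-4.2,"z":0,"turn":0},{"x":0.5,"y":-4.2,"z":1,"turn":0}]'
python3 -m crank '[{"x":0.27,"y":-4.06,"z":1,"turn":0},{"x":0,"y":0,"z":2,"turn":0},{"x":0,"y":0,"z":1.8,"turn":0},{"x":0,"y":0,"z":0,"turn":0},{"x":0,"y":0,"z":0,"turn":0}]'
python3 -c "
from h import *
goal(.5815,-.1757,.008,-1.5)"
```

```text
time: 14.65
tool_pos: [0.5792, -0.2156, 0.1166]
tool_rot: [0.0, 1.0, -0.012, 0.001]
contact_force: [0.1, 0.4, -0.4]
gripper_width: 0.997
grasp_force: 0.0
time: 15.15
tool_pos: [0.5818, -0.1762, 0.0672]
tool_rot: [-0.0, 1.0, -0.012, -0.001]
contact_force: [0.4, 0.1, 0.8]
gripper_width: 1.002
grasp_force: 0.0
t 15.15 psi 358.6 turn 0.001 then x,y,z cm [-0.03 -0.05  5.92]
```

```bash
python3 -m crank '[{"x":0,"y":0,"z":2,"turn":0},{"x":0,"y":0,"z":2,"turn":0},{"x":0,"y":0,"z":1.8,"turn":0},{"x":0,"y":0,"z":0,"turn":0}]'
python3 -m crank '[{"x":0,"y":0,"z":0,"turn":0},{"x":0,"y":0,"z":0,"turn":0},{"x":0,"y":0,"z":0,"turn":0},{"x":0,"y":0,"z":0,"turn":0},{"x":0,"y":0,"z":0,"turn":0}]' 0
python3 -m crank '[{"x":0,"y":0,"z":0,"turn":0},{"x":0,"y":0,"z":0,"turn":0}]'
python3 -m crank '[{"x":0,"y":0,"z":-2,"turn":0},{"x":0,"y":0,"z":-4,"turn":0},{"x":0,"y":0,"z":-4,"turn":0},{"x":0,"y":0,"z":-2,"turn":0},{"x":0,"y":0,"z":0,"turn":0}]'
python3 -c "
from h import *
goal(.4685,.2344,.12,-8.2);goal(.3795,.2472,.12,-8.2)"
```

```text
time: 15.55
tool_pos: [0.5808, -0.1762, 0.0082]
tool_rot: [-0.001, 1.0, -0.013, -0.002]
contact_force: [0.5, 0.5, 0.2]
gripper_width: 1.0
grasp_force: 0.0
time: 16.05
tool_pos: [0.5837, -0.177, 0.0118]
tool_rot: [0.001, 1.0, -0.013, 0.002]
contact_force: [-0.3, -0.8, 5.6]
gripper_width: 0.432
grasp_force: 60.0
time: 16.25
tool_pos: [0.5837, -0.177, 0.0119]
tool_rot: [0.001, 1.0, -0.013, 0.002]
contact_force: [-0.1, 0.0, 6.1]
gripper_width: 0.434
grasp_force: 60.0
time: 16.75
tool_pos: [0.5845, -0.1773, 0.1342]
tool_rot: [0.001, 1.0, -0.013, 0.004]
contact_force: [0.3, -0.3, -0.1]
gripper_width: 0.435
grasp_force: 59.5
t 16.75 psi 358.5 turn 0.117 then x,y,z cm [-17.35 -39.09   1.42]
t 16.75 psi 358.5 turn 0.117 then x,y,z cm [-26.34 -39.09   1.42]
```

```bash
python3 -m crank '[{"x":0,"y":0,"z":0,"turn":0.117},{"x":-1.7,"y":-3.9,"z":0,"turn":0},{"x":-1.7,"y":-3.9,"z":0,"turn":0},{"x":-1.7,"y":-3.9,"z":0,"turn":0},{"x":-1.7,"y":-3.9,"z":0,"turn":0}]'
python3 -m crank '[{"x":-1.7,"y":-3.9,"z":0,"turn":0},{"x":-1.7,"y":-3.9,"z":0,"turn":0},{"x":-1.7,"y":-3.9,"z":0,"turn":0},{"x":-1.7,"y":-3.9,"z":0,"turn":0},{"x":-1.7,"y":-3.9,"z":0,"turn":0}]'
python3 -m crank '[{"x":-2,"y":-4,"z":0,"turn":0},{"x":0,"y":0,"z":0,"turn":0},{"x":0,"y":0,"z":0,"turn":0}]'
python3 -c "
from h import *
goal(.4685,.2344,.05,-8.2)"
```

```text
time: 17.25
tool_pos: [0.5349, -0.0106, 0.127]
tool_rot: [-0.0, 0.997, -0.072, -0.002]
contact_force: [1.3, 0.3, -1.1]
gripper_width: 0.431
grasp_force: 59.6
time: 17.75
tool_pos: [0.4786, 0.1941, 0.1273]
tool_rot: [0.001, 0.997, -0.072, -0.002]
contact_force: [1.3, 0.4, -0.6]
gripper_width: 0.431
grasp_force: 59.6
time: 18.05
tool_pos: [0.4652, 0.2356, 0.1276]
tool_rot: [0.001, 0.998, -0.07, -0.002]
contact_force: [0.6, -0.1, -1.6]
gripper_width: 0.427
grasp_force: 59.7
t 18.05 psi 351.9 turn 0.002 then x,y,z cm [0.35 0.07 7.76]
```

```bash
python3 -m crank '[{"x":0.3,"y":0,"z":3,"turn":0},{"x":0,"y":0,"z":3,"turn":0},{"x":0,"y":0,"z":2.8,"turn":0},{"x":0,"y":0,"z":0.5,"turn":0},{"x":0,"y":0,"z":0,"turn":0}]'
(python3 -m crank '[{"x":0,"y":0,"z":0.2,"turn":0},{"x":0,"y":0,"z":0,"turn":0}]'
python3 -m crank '[{"x":0,"y":0,"z":0.2,"turn":0},{"x":0,"y":0,"z":0,"turn":0}]'
python3 -m crank '[{"x":0,"y":0,"z":0.2,"turn":0},{"x":0,"y":0,"z":0,"turn":0}]')| egrep "pos|contact"
python3 -c "
from h import *
crop('side','s8.png',(260,120,380,220),6)"
```

```text
time: 18.55
tool_pos: [0.4688, 0.2334, 0.0351]
tool_rot: [0.001, 0.997, -0.072, -0.002]
contact_force: [0.2, 0.3, -0.0]
gripper_width: 0.431
grasp_force: 59.7
tool_pos: [0.4711, 0.235, 0.0364]
contact_force: [-0.1, -1.2, -0.0]
tool_pos: [0.4702, 0.2351, 0.0335]
contact_force: [0.1, 0.0, -2.1]
tool_pos: [0.4696, 0.2349, 0.0307]
contact_force: [-0.3, -0.0, -1.9]
```

View pics/s8.png

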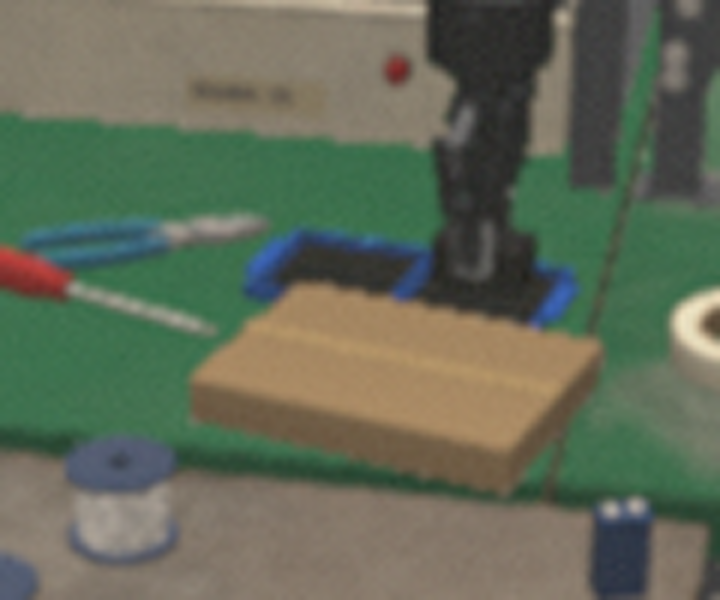

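The adapter is in the gripper over the right-hand compartment of the blue tray, at crop (487,265), just above the floor.

```bash
(python3 -m crank '[{"x":0,"y":0,"z":0.3,"turn":0},{"x":0,"y":0,"z":0,"turn":0}]'
python3 -m crank '[{"x":0,"y":0,"z":0.2,"turn":0},{"x":0,"y":0,"z":0,"turn":0}]'
python3 -m crank '[{"x":0,"y":0,"z":0.15,"turn":0},{"x":0,"y":0,"z":0,"turn":0}]')| egrep "pos|contact"
```

```text
tool_pos: [0.4694, 0.2348, 0.0273]
contact_force: [0.4, 0.2, -1.2]
tool_pos: [0.4695, 0.2348, 0.0254]
contact_force: [0.6, -0.3, -0.3]
tool_pos: [0.4696, 0.2349, 0.0241]
contact_force: [1.0, -0.2, -1.6]
```

```bash
(python3 -m crank '[{"x":0,"y":0,"z":0.15,"turn":0},{"x":0,"y":0,"z":0,"turn":0}]'
python3 -m crank '[{"x":0,"y":0,"z":0.15,"turn":0},{"x":0,"y":0,"z":0,"turn":0}]')| egrep "pos|contact"
```

```text
tool_pos: [0.4696, 0.2349, 0.0226]
contact_force: [0.1, 0.2, -1.2]
tool_pos: [0.4696, 0.2349, 0.0211]
contact_force: [0.6, -0.2, -0.5]
```

```bash
(python3 -m crank '[{"x":0,"y":0,"z":0.12,"turn":0},{"x":0,"y":0,"z":0,"turn":0}]'
python3 -m crank '[{"x":0,"y":0,"z":0.12,"turn":0},{"x":0,"y":0,"z":0,"turn":0}]')| egrep "pos|contact"
```

```text
tool_pos: [0.4696, 0.2349, 0.0199]
contact_force: [-0.5, 0.8, -1.3]
tool_pos: [0.4697, 0.2349, 0.0198]
contact_force: [-4.8, -1.6, 5.0]
```

```bash
python3 -m crank '[{"x":0,"y":0,"z":0,"turn":0},{"x":0,"y":0,"z":0,"turn":0},{"x":0,"y":0,"z":0,"turn":0}]' 100
python3 -m crank '[{"x":0,"y":0,"z":-2,"turn":0},{"x":0,"y":0,"z":-3,"turn":0},{"x":0,"y":0,"z":-4,"turn":0},{"x":0,"y":0,"z":-2,"turn":0},{"x":0,"y":0,"z":0,"turn":0}]'
python3 -c "
from h import *
p,d=crop('top','t2.png',(286,134,326,170),14)
for x in blobs('top',cloud('top',d)[...,2]>.028,(292,140,320,165),.046,8): print(x)
g=p[140:165,292:320].min(2)
v,u=np.nonzero(g>120); print([(a+292,b+140,g[b,a]) for a,b in zip(u,v)])
goal(.583,-.071,.10,24)"
```

```text
time: 20.9
tool_pos: [0.4699, 0.2349, 0.0189]
tool_rot: [-0.0, 0.997, -0.072, 0.0]
contact_force: [0.6, -0.3, 0.6]
gripper_width: 0.919
grasp_force: 0.0
time: 21.4
tool_pos: [0.4724, 0.2358, 0.1333]
tool_rot: [-0.002, 0.997, -0.072, 0.004]
contact_force: [1.2, 0.4, -0.2]
gripper_width: 1.002
grasp_force: 0.0
(array([305., 151.]), array([ 0.5836, -0.0707]), array([0.0179, 0.0284]), 25.3)
[(np.int64(304), np.int64(148), np.uint8(124)), (np.int64(304), np.int64(149), np.uint8(125)), (np.int64(306), np.int64(152), np.uint8(136)), (np.int64(305), np.int64(153), np.uint8(121)), (np.int64(306), np.int64(153), np.uint8(137))]
t 21.45 psi 351.8 turn -0.562 then x,y,z cm [-2.22 32.54  3.07]
```

View pics/t2.png

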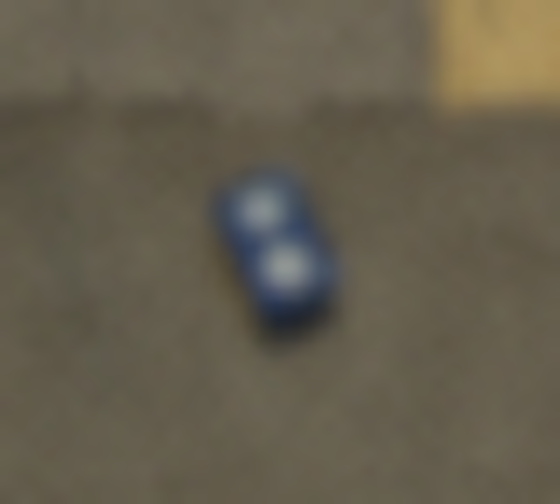

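The terminals lie at crop (262,210) and (286,268), i.e. px (304.2,148.5) and (305.9,152.6).

```bash
python3 -c "
from h import *
a=cast('top',(304.2,148.5),.049);b=cast('top',(305.9,152.6),.049);print((a+b)/2,np.degrees(np.arctan2(*(a-b)[1::-1])))
goal(.583,-.071,.10,23)"
python3 -m crank '[{"x":0,"y":0,"z":0,"turn":-0.136},{"x":0,"y":0,"z":0,"turn":-0.136},{"x":0,"y":0,"z":0,"turn":-0.136},{"x":0,"y":0,"z":0,"turn":-0.136},{"x":0,"y":0,"z":0,"turn":0}]'
python3 -m crank '[{"x":-0.3,"y":4,"z":0,"turn":0},{"x":-0.3,"y":4,"z":0,"turn":0},{"x":-0.3,"y":4,"z":0,"turn":0},{"x":-0.3,"y":4,"z":0,"turn":0},{"x":-0.3,"y":4,"z":0,"turn":0}]'
python3 -m crank '[{"x":-0.3,"y":4,"z":0,"turn":0},{"x":-0.3,"y":4,"z":0,"turn":0},{"x":-0.3,"y":4.5,"z":1,"turn":0},{"x":0,"y":0,"z":1,"turn":0},{"x":0,"y":0,"z":0,"turn":0}]'
python3 -c "
from h import *
goal(.583,-.071,.07,23)"
```

```text
[ 0.58435087 -0.07094692  0.049     ] 21.244961123403417
t 21.45 psi 351.8 turn -0.545 then x,y,z cm [-1.66 32.57  3.07]
time: 21.95
tool_pos: [0.4685, 0.2344, 0.1265]
tool_rot: [0.0, 0.98, 0.199, -0.002]
contact_force: [0.8, -0.9, -0.6]
gripper_width: 0.999
grasp_force: 0.0
time: 22.45
tool_pos: [0.5335, 0.0434, 0.1274]
tool_rot: [-0.0, 0.98, 0.197, -0.001]
contact_force: [1.1, 0.4, 0.5]
gripper_width: 0.999
grasp_force: 0.0
time: 22.95
tool_pos: [0.5725, -0.074, 0.1056]
tool_rot: [-0.001, 0.98, 0.197, -0.003]
contact_force: [0.0, 0.1, -1.3]
gripper_width: 1.002
grasp_force: 0.0
t 22.95 psi 22.7 turn -0.005 then x,y,z cm [1.08 0.14 3.56]
```

```bash
python3 -m crank '[{"x":1.1,"y":0.1,"z":1,"turn":0},{"x":0,"y":0,"z":2,"turn":0},{"x":0,"y":0,"z":0,"turn":0},{"x":0,"y":0,"z":0,"turn":0}]'
python3 -c "
from h import *
goal(.584,-.071,.010,22)"
```

```text
time: 23.35
tool_pos: [0.584, -0.069, 0.0782]
tool_rot: [-0.001, 0.98, 0.199, -0.001]
contact_force: [0.5, 1.1, 0.2]
gripper_width: 1.0
grasp_force: 0.0
t 23.35 psi 23.0 turn 0.017 then x,y,z cm [-0.07  0.18  6.82]
```

```bash
python3 -m crank '[{"x":0,"y":0.15,"z":2,"turn":0},{"x":0,"y":0,"z":2,"turn":0},{"x":0,"y":0,"z":1.8,"turn":0},{"x":0,"y":0,"z":1,"turn":0},{"x":0,"y":0,"z":0,"turn":0}]'
python3 -m crank '[{"x":0,"y":0,"z":0,"turn":0},{"x":0,"y":0,"z":0,"turn":0},{"x":0,"y":0,"z":0,"turn":0},{"x":0,"y":0,"z":0,"turn":0},{"x":0,"y":0,"z":0,"turn":0}]' 0
python3 -m crank '[{"x":0,"y":0,"z":0,"turn":0},{"x":0,"y":0,"z":0,"turn":0},{"x":0,"y":0,"z":0,"turn":0}]'
python3 -m crank '[{"x":0,"y":0,"z":-2,"turn":0},{"x":0,"y":0,"z":-4,"turn":0},{"x":0,"y":0,"z":-4,"turn":0},{"x":0,"y":0,"z":-1,"turn":0},{"x":0,"y":0,"z":0,"turn":0}]'
python3 -c "
from h import *
goal(.3795,.2472,.12,-8.2)
crop('side','s9.png',(290,90,410,190),6)"
```

```text
time: 23.85
tool_pos: [0.5846, -0.0712, 0.0101]
tool_rot: [-0.0, 0.98, 0.199, -0.001]
contact_force: [-0.2, -0.3, -0.8]
gripper_width: 1.004
grasp_force: 0.0
time: 24.35
tool_pos: [0.5862, -0.0718, 0.0117]
tool_rot: [0.0, 0.98, 0.199, 0.001]
contact_force: [0.1, -0.2, 0.7]
gripper_width: 0.198
grasp_force: 58.6
time: 24.65
tool_pos: [0.5861, -0.0718, 0.0116]
tool_rot: [0.0, 0.98, 0.199, 0.0]
contact_force: [-0.5, -0.2, 5.2]
gripper_width: 0.198
grasp_force: 58.9
time: 25.15
tool_pos: [0.5868, -0.072, 0.1231]
tool_rot: [0.001, 0.98, 0.199, 0.002]
contact_force: [0.6, -0.6, -0.6]
gripper_width: 0.197
grasp_force: 58.6
t 25.15 psi 23.0 turn 0.544 then x,y,z cm [-25.07 -28.64   0.31]
```

View pics/s9.png

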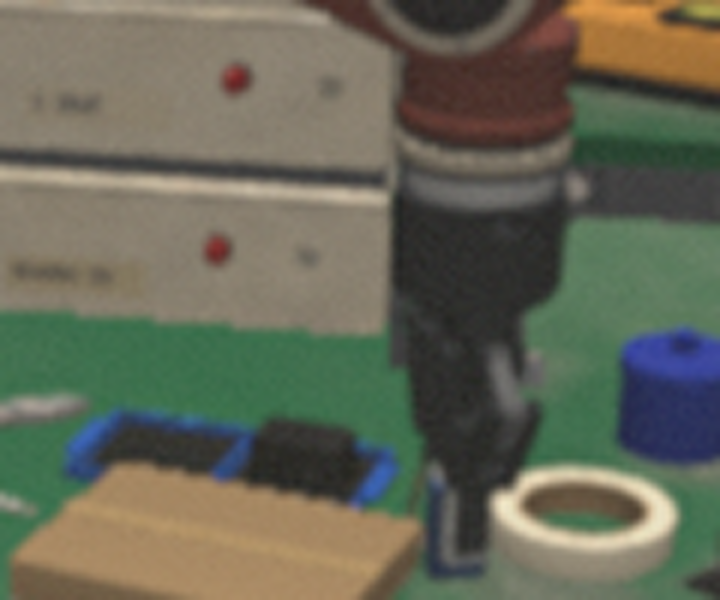

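The battery is held upright at crop (455,535), and the adapter lies in its compartment at (305,450). On to the other compartment.

```bash
python3 -m crank '[{"x":0,"y":0,"z":0,"turn":0.136},{"x":0,"y":0,"z":0,"turn":0.136},{"x":0,"y":0,"z":0,"turn":0.136},{"x":0,"y":0,"z":0,"turn":0.136},{"x":-2.5,"y":-2.8,"z":0,"turn":0}]'
python3 -m crank '[{"x":-2.5,"y":-2.8,"z":0,"turn":0},{"x":-2.5,"y":-2.8,"z":0,"turn":0},{"x":-2.5,"y":-2.8,"z":0,"turn":0},{"x":-2.5,"y":-2.8,"z":0,"turn":0},{"x":-2.5,"y":-2.8,"z":0,"turn":0}]'
python3 -m crank '[{"x":-2.5,"y":-2.9,"z":0,"turn":0},{"x":-2.5,"y":-2.9,"z":0,"turn":0},{"x":-2.5,"y":-2.9,"z":0,"turn":0},{"x":-2.5,"y":-3.1,"z":0,"turn":0},{"x":0,"y":0,"z":0,"turn":0}]'
python3 -c "
from h import *
goal(.3795,.2472,.035,-8.2)"
```

```text
time: 25.7
tool_pos: [0.5644, -0.0421, 0.118]
tool_rot: [0.0, 0.997, -0.074, -0.002]
contact_force: [0.1, 1.0, 0.1]
gripper_width: 0.193
grasp_force: 58.6
time: 26.2
tool_pos: [0.4581, 0.1168, 0.1177]
tool_rot: [0.0, 0.997, -0.072, -0.003]
contact_force: [-0.1, 0.2, -1.1]
gripper_width: 0.194
grasp_force: 58.6
time: 26.7
tool_pos: [0.3749, 0.249, 0.1177]
tool_rot: [0.001, 0.998, -0.069, -0.003]
contact_force: [-0.9, -0.2, -0.9]
gripper_width: 0.195
grasp_force: 58.7
t 26.7 psi 352.1 turn 0.005 then x,y,z cm [0.48 0.11 8.27]
```

Base offset is about 10–12 mm, so I expect contact near TCP z 0.018–0.020.

```bash
python3 -m crank '[{"x":0.4,"y":0.1,"z":3,"turn":0},{"x":0,"y":0,"z":3,"turn":0},{"x":0,"y":0,"z":2.5,"turn":0},{"x":0,"y":0,"z":0.5,"turn":0},{"x":0,"y":0,"z":0,"turn":0}]'
(python3 -m crank '[{"x":0,"y":0,"z":0,"turn":0},{"x":0,"y":0,"z":0.3,"turn":0},{"x":0,"y":0,"z":0,"turn":0}]'
python3 -m crank '[{"x":0,"y":0,"z":0.3,"turn":0},{"x":0,"y":0,"z":0,"turn":0}]'
python3 -m crank '[{"x":0,"y":0,"z":0.2,"turn":0},{"x":0,"y":0,"z":0,"turn":0}]')| egrep "pos|contact"
```

```text
time: 27.2
tool_pos: [0.3812, 0.2443, 0.0288]
tool_rot: [0.001, 0.997, -0.072, -0.002]
contact_force: [-0.1, -0.1, -0.4]
gripper_width: 0.197
grasp_force: 58.7
tool_pos: [0.3835, 0.2457, 0.0288]
contact_force: [-0.9, -0.0, -1.3]
tool_pos: [0.3827, 0.2455, 0.0249]
contact_force: [-0.8, 0.1, -0.3]
tool_pos: [0.3825, 0.2454, 0.0226]
contact_force: [0.3, 0.2, -1.4]
```

```bash
(python3 -m crank '[{"x":0,"y":0,"z":0.12,"turn":0},{"x":0,"y":0,"z":0,"turn":0}]'
python3 -m crank '[{"x":0,"y":0,"z":0.1,"turn":0},{"x":0,"y":0,"z":0,"turn":0}]'
python3 -m crank '[{"x":0,"y":0,"z":0.1,"turn":0},{"x":0,"y":0,"z":0,"turn":0}]')| egrep "pos|contact"
```

```text
tool_pos: [0.3826, 0.2454, 0.0215]
contact_force: [-0.6, -0.8, -1.1]
tool_pos: [0.3827, 0.2454, 0.0206]
contact_force: [1.0, 0.6, -1.3]
tool_pos: [0.3827, 0.2454, 0.0196]
contact_force: [-0.7, -0.4, -0.7]
```

```bash
(python3 -m crank '[{"x":0,"y":0,"z":0.08,"turn":0},{"x":0,"y":0,"z":0,"turn":0}]'
python3 -m crank '[{"x":0,"y":0,"z":0.08,"turn":0},{"x":0,"y":0,"z":0,"turn":0}]')| egrep "pos|contact"
```

```text
tool_pos: [0.3828, 0.2455, 0.0195]
contact_force: [-2.4, -1.5, 5.8]
tool_pos: [0.3828, 0.2455, 0.0195]
contact_force: [-5.1, -2.6, 11.1]
```

```bash
python3 -m crank '[{"x":0,"y":0,"z":-0.1,"turn":0},{"x":0,"y":0,"z":0,"turn":0}]' | egrep "pos|contact"
python3 -m crank '[{"x":0,"y":0,"z":0,"turn":0},{"x":0,"y":0,"z":0,"turn":0},{"x":0,"y":0,"z":0,"turn":0},{"x":0,"y":0,"z":0,"turn":0}]' 90
python3 -m crank '[{"x":0,"y":0,"z":-1,"turn":0},{"x":0,"y":0,"z":-3,"turn":0},{"x":0,"y":0,"z":-4,"turn":0},{"x":0,"y":0,"z":-4,"turn":0},{"x":0,"y":0,"z":-3,"turn":0}]'
python3 -m crank '[{"x":0,"y":4,"z":0,"turn":0},{"x":0,"y":4,"z":0,"turn":0},{"x":0,"y":4,"z":0,"turn":0},{"x":0,"y":4,"z":0,"turn":0},{"x":0,"y":0,"z":0,"turn":0}]'
python3 -c "
from h import *
p,d=crop('top','t9.png',(170,120,460,260),1); q,_=crop('side','x.png',(240,120,400,320),1)
a=cv2.resize(p[125:265,165:465],(640,299),interpolation=cv2.INTER_CUBIC); b=cv2.resize(q[145:220,245:405],(640,300),interpolation=cv2.INTER_CUBIC)
cv2.imwrite('pics/final.png',np.vstack([a,b])[:,:,::-1])"
```

```text
tool_pos: [0.3831, 0.2457, 0.0195]
contact_force: [-0.8, -0.9, 3.3]
time: 29.5
tool_pos: [0.3826, 0.2454, 0.0189]
tool_rot: [0.0, 0.997, -0.072, -0.0]
contact_force: [0.2, -0.3, 0.5]
gripper_width: 0.862
grasp_force: 0.0
time: 30.0
tool_pos: [0.3835, 0.2458, 0.1728]
tool_rot: [-0.001, 0.997, -0.072, 0.002]
contact_force: [0.2, -0.1, 0.6]
gripper_width: 0.899
grasp_force: 0.0
time: 30.5
tool_pos: [0.3598, 0.0839, 0.1698]
tool_rot: [0.001, 0.997, -0.075, 0.001]
contact_force: [0.9, 0.2, 1.0]
gripper_width: 0.895
grasp_force: 0.0
```

View pics/final.png

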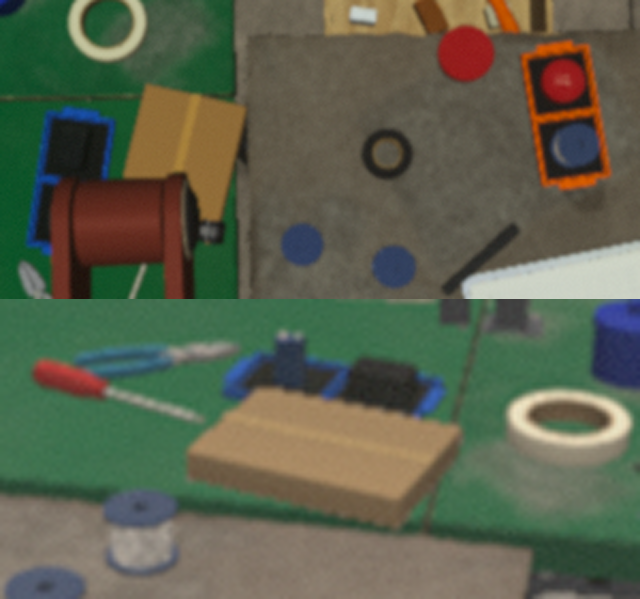

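All four are in place: battery upright at (290,360), adapter at (382,380), tin at (563,80), spool at (575,145). The tub and tape have not moved. A quick check that the tops are level and at the right height before I hand in.

```bash
python3 -c "
from h import *
p,d=manip.grab_frame('top');C=cloud('top',d)
for n,(x,y),z in(('spool',(.459,-.438),.051),('tin',(.548,-.426),.031),('adapter',(.4695,.235),.038)):
    c=manip.camera_model('top');q=c['world_to_cam']@[x,y,z,1];k=c['mtx']@q[:3];u,v=(k[:2]/k[2]).round().astype(int)
    P=C[v-5:v+6,u-4:u+5].reshape(-1,3);A=np.c_[P[:,:2]-P[:,:2].mean(0),np.ones(len(P))];print(n,(u,v),np.linalg.lstsq(A,P[:,2],rcond=None)[0].round(3),'expect',z)
m=(C[...,2]>.028);print(blobs('top',m,(172,170,222,250),.038,20))
print(manip.state()['time'])"
```

```text
spool (np.int64(436), np.int64(192)) [-0.022  0.062  0.05 ] expect 0.051
tin (np.int64(429), np.int64(162)) [-0.021  0.033  0.031] expect 0.031
adapter (np.int64(198), np.int64(193)) [-0.035 -0.088  0.039] expect 0.038
[(array([205., 229.]), array([0.3696, 0.2193]), array([0.0985, 0.1161]), -0.2), (array([199., 193.]), array([0.47  , 0.2329]), array([0.0392, 0.0584]), -12.4)]
30.65
```

Heights match and the tops are level within the depth noise, so I'm handing in.

```bash
python3 -c "
from plant import manip
print(manip.job_done())"
```

```text
the job is handed in; nothing more can be done
None
```

Both kits are made up and handed in at about 31 s: the spool and flux tin are in the orange tray and the adapter and battery in the blue tray, all upright on their floors, with the tape roll and tub left where they were.

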